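Bring a freshly painted gas manifold to rest over the drip tray

ROBOT

A 6-joint arm with a two-finger parallel gripper is mounted at the origin on the work surface. World frame = base frame: x ahead of the robot, y to its left, z up, the work surface at z = 0. Lengths are in m, angles in rad, forces in N, time in s.
With the tool pointing down it reaches from about 0.425 to 1.125 m from the base axis. Payload 14.9 kg.
Tool frame: the origin (TCP) lies midway between the tips of the shut fingers; the grasp point (between the pads) lies 19 mm behind it; z points along the fingers, y is the line along which they close (so a half turn about z gives the same grasp; the last joint's range is limited). The gripper opens to 91 mm and grips with 3 to 60 N. Pads are 32 mm wide; open, the fingers measure 118 mm over their backs; the gripper's body (76 mm by 178 mm) begins 60 mm behind the grasp point.
Start: joints at [1.189, 0.379, 1.734, -0, 1.028, -0.033], TCP at [0.239, 0.658, 0.214] pointing down, gripper open.
Joint ranges: [-2.77, 2.77], [-0.74, 2.19], [0, 2.66], [-1.06, 4.2], [0.31, 2.87], [-3.08, 3.08]. Speed limits (rad/s): [1.89, 1.89, 2.39, 3.14, 3.14, 3.14].

INTERFACE

Orientations are given as a unit quaternion [x, y, z, w].
In Python, from cell import robot gives the robot as it stands. The module is installed in compiled form; this text tells all that it offers.
- The arm moves only by the tool step_arm, never from a script. Its argument "targets" is a list of rows, each an object with "delta_pos": the shift along the tool's x, y, z in m, a list of three; "roll": the turn about the tool's z in degrees; "claw": the finger opening in m, from 0 to 0.0912. A call has exactly 5 rows; each row shifts and turns the commanded pose from where the row before left it, along the tool's axes as they then stand; what a row does not reach is not made up. A row lasts 1/8 s, in which the tool goes at most 62.5 mm and 10.7 degrees, less where a joint would pass 70% of its speed; a pose out of reach is approached as far as the arm can. A call is refused whole if a number of a shift passes 0.0625 or a number of a turn 10.7, either way. A call with a gripper value outside its range is refused whole. The fingers move at their own pace and stop on an object; "force" is the grip in N (left out, the last holds). Time passes only in rows, so rows that do not move let the fingers close, or fill a call up. It gives the time, the measured TCP pose, the force, the opening and the grip force at its end, in the units of the state.
- robot.state(): the state, without advancing time (a new reading comes with each control period).
- robot.snapshot(name): name is "scene" or "top" or "wrist"; returns a dict with "pixels" (420x560x3 uint8, blue, green, red), "z_map" (420x560 float32, m along the optical axis (not along the pixel's ray), 0 where there is no reading), "fovy" (degrees; the focal length in pixels is half the picture's height over the tangent of half this angle, whatever the lens; pixels are square), "cx", "cy" (the principal point, pixels), "rvec" (rotation vector, rad) and "tvec" (3), from world to camera coordinates, as OpenCV has them. Camera axes: x right, y down, z forward; pixel columns grow to the right and rows downward; lengths in m; the calibration is good to about 2 mm. A picture is of the moment at which its call begins.
- robot.finish_job(): hands the job in; it is judged then, once.
The state is a dict: "time": time; "joint_positions": joint angles; "joint_vel": joint speeds; "effort": joint torques, N m; "ee_pos": TCP position; "orientation": TCP orientation; "force": force on the tool from outside, world axes, zero at the start; "ft_torque": the same for the moment, N m; "gripper_width": finger opening in m; "grasp_force": force on a finger pad.
Only numpy, scipy, OpenCV 4.12 (cv2) and the standard library are available. Lean on these libraries where they do the work, as an engineer would, in place of code of your own. Each camera call takes 0.05 s, during which the arm holds its last target. There are 200 camera calls.

TASK

The yellow gas manifold under the bench track is freshly painted and has been draining at a slant: draw the red pull knob on the trolley fully up, and leave it up, to let the manifold swing free. Run the trolley gently along the track, stop the swing (left alone it lasts for minutes), and leave the manifold hanging centred over the white drip tray, level to within a few degrees, for at least three seconds, your hand off the trolley at the end. Do not touch the wet manifold or its yoke, do not let it swing up against the track, and leave the other things on the bench alone.

Things in the scene. Friction and masses are not known exactly. Their poses are not given: they have to be found in the camera images.
- track: Fixed bench track: a 30 x 30 mm galvanised square tube, 830 mm long, on two posts (30 x 30 mm, 800 mm apart) that stand on flat feet 200 mm long. Origin on the bench top below the middle of the tube; its y axis runs along the tube, z up. Tube axis 265 mm above the bench. It stands in another place and at another angle in each run.
- trolley (a joint): Position (m) of the blue trolley along the track's +y, from -0.20 to 0.20 (end stops); 0 is the middle of the track. It is 0.9 kg, 250 mm long, 52 mm wide, top plate 304 mm above the bench; rolls with about 2.5 N friction and 3 N s/m damping and stays where it is left. The manifold's pivot lies under its middle, below the tube's centre line, 208 mm above the bench.
- push_grip (a point): Point in the trolley's black push grip, 329 mm above the bench: a block 24 mm wide along the track, 40 mm across it, standing on the top plate from 304 to 346 mm. It is 100 mm from the trolley's middle towards the track's -y. Axes as the track's.
- pull_knob (a point): Centre of the red pull knob of the spring-less indexing plunger: a disc of 28 mm diameter and 22 mm height with its axis upright, 326 mm above the bench when down; the housing below it ends 300 mm above the bench. It stands 37 mm from the tube's axis towards the track's +x and 11 mm from the trolley's middle towards +y. Axes as the track's.
- plunger (a joint): Lift (m) of the pull knob: 0 down (its pin locks the manifold at the drain slant), 0.022 fully drawn. The manifold is let go suddenly at about 0.014. It takes about 3 N and stays where it is left.
- manifold (a joint): Tilt (rad) of the manifold about its pivot pin (along the track's x): 0 level, positive when its end towards the track's +y is up. Locked at 0.28 at first; stops at +-0.42. Free, it swings almost undamped (100 s to fall to a third), period 1.29 s: tilt'' = -23.8 tilt - 2.43 a, with a the trolley's acceleration (m/s2) along the track's +y.
- tube_middle (a point): Middle of the yellow tube, 50 mm below the pivot, under the track tube and along it: 22 mm diameter, 340 mm long, end caps of 38 mm diameter, three taps with brass spindles on its +x side, a yoke of two 8 mm rods up to the pivot. Nominal 0.75 kg, centre of mass 47 mm below the pivot, 0.0144 kg m2 about it; the mass varies, the period hardly. Axes turn with the manifold, y along the tube.
- tube_left_end (a point): Centre of the end face of the manifold at its +y end.
- tube_right_end (a point): Centre of the end face of the manifold at its -y end.
- drip_tray: Fixed white open tray on the bench under the track, 380 mm long (its y axis, along the track), 160 mm wide, 40 mm high, walls 5 mm. Origin at the centre of its underside. It lies left or right of the track's middle, its centre some 150 mm from it.
- screw_bin: Loose blue bin with screws, 160 x 120 x 55 mm, on the bench under the other half of the track; leave it alone. Origin at the centre of its underside.
- cleaner: Green bottle, 64 mm diameter, 170 mm high, beyond the track; leave it alone. Origin at the centre of its underside.
- spanner: Steel spanner, 190 mm long, lying beyond the track; leave it alone.
- valve_body: Aluminium valve body, about 100 x 44 x 74 mm high, standing beyond the track; leave it alone. Origin at the centre of its underside.

How it is judged:
On the way, in this order (a step that is already met when the one before it is completed fails the run):
1. the pull knob is drawn and the manifold is let go from its slant (value of joint plunger above 0.012 m and value of joint manifold below 0.15 rad), for 0.05 s.
2. the manifold hangs centred over the drip tray, level and still, for 3 s (y of tube_middle in the frame of drip_tray between -0.018 and 0.018 m and value of joint manifold between -0.07 and 0.07 rad), for 3 s.
At the end, for the whole second after the job is handed in: The middle of the manifold's tube is within 18 mm of the drip tray's centre along the tray's length, the manifold stays within 0.07 rad (4 degrees) of level and under 0.35 rad/s, and the trolley stands still with nothing touching it (all of step 2 and velocity of joint manifold between -0.35 and 0.35 rad/s and velocity of joint trolley between -0.01 and 0.01 m/s).
It fails at once if the robot touches the wet manifold or its yoke (contact force between any of the fingers, the arm and manifold above 0.3 N).
It fails at once if the manifold swings up against the track (value of joint manifold above 0.4 rad or value of joint manifold below -0.4 rad).
It fails at once if the pull knob is pushed back down on the freed manifold (value of joint plunger below 0.013 m and value of joint manifold below 0.22 rad).
It fails at once if the trolley is thrown along the track instead of run gently (velocity of joint trolley above 0.5 m/s or velocity of joint trolley below -0.5 m/s).
It fails at once if the screw bin, bottle, spanner or valve body is shifted or knocked over (distance of any of screw_bin, cleaner, spanner, valve_body from where it was at the start of the episode above 0.03 m or angle between cleaner's own z axis and vertical above 0.5 rad).
It also fails if it takes over 46 s, if anything falls off the work surface, if the arm or the gripper's body presses on something with over 40 N, if the wrist force passes 120 N, or if a joint passes its speed limit or range.

## Working session

There is one attempt and no reset: what is moved stays moved. The work goes in short steps, Python scripts to look and compute and a tool call to move; the robot and the scene stay as the last step left them, time stands still between calls to the robot, and variables do not carry over. Pictures are saved under pics/ and viewed, at most 10 in all, crops included, and the job is handed in when it is done.

Besides the shell and the picture viewer there is one more tool, called as a command line: name --argument value ..., lists and objects as JSON in quotes. step_arm: Moves the arm, as the interface text tells. Its arguments: {"type":"object","properties":{"targets":{"type":"array"},"force":{"type":"number"}},"required":["targets"]}

```bash
mkdir -p pics; cat > h.py <<'E'
import numpy as np, cv2
from cell import robot
def snap(n):
    s=robot.snapshot(n); im=s["pixels"]; H,W=im.shape[:2]
    f=H/2/np.tan(np.radians(s["fovy"])/2)
    R=cv2.Rodrigues(np.array(s["rvec"],float))[0]; t=np.array(s["tvec"],float).ravel()
    return dict(im=im,z=s["z_map"],f=f,cx=s["cx"],cy=s["cy"],R=R,t=t)
def pts(s):
    v,u=np.mgrid[:s["im"].shape[0],:s["im"].shape[1]]
    z=s["z"]; c=np.stack([(u-s["cx"])/s["f"]*z,(v-s["cy"])/s["f"]*z,z],-1)
    P=(c-s["t"])@s["R"]; P[z<=0]=np.nan
    return P
def ray(s,u,v,h):
    d=s["R"].T@np.array([(u-s["cx"])/s["f"],(v-s["cy"])/s["f"],1.]); o=-s["R"].T@s["t"]
    return o+d*(h-o[2])/d[2]
E
python3 - <<'E'
from h import *
st=robot.state(); print({k:np.round(v,3).tolist() for k,v in st.items()})
a=snap("scene");b=snap("top")
for s,n in((a,"scene"),(b,"top")):
    cv2.imwrite(f"pics/{n}.png",s["im"]); print(n,np.round(-s["R"].T@s["t"],3),(s["z"]>0).mean())
E
```

```text
{'time': 0.0, 'joint_positions': [1.189, 0.379, 1.735, -0.0, 1.029, -0.033], 'joint_vel': [-0.001, 0.002, 0.001, 0.001, -0.001, 0.001], 'effort': [0.002, -76.374, -43.438, 0.065, 0.042, -0.0], 'ee_pos': [0.239, 0.657, 0.213], 'orientation': [0.174, 0.985, -0.001, -0.0], 'force': [0.221, 0.417, -0.911], 'ft_torque': [0.002, -0.01, -0.027], 'grasp_force': 0.0, 'gripper_width': 0.091}
scene [ 1.421 -0.191  1.121] 0.9959268707482993
top [4.890e-01 1.000e-03 1.109e+00] 0.9957738095238096
```

View pics/scene.png

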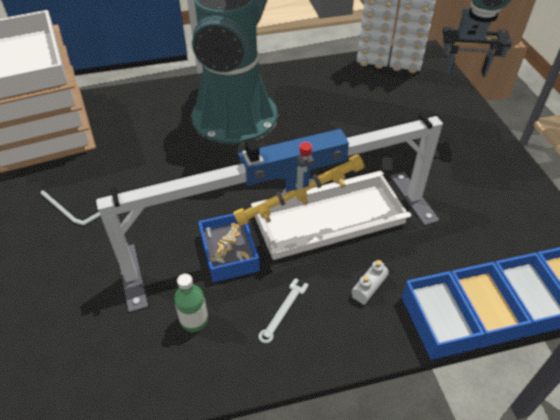

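View pics/top.png

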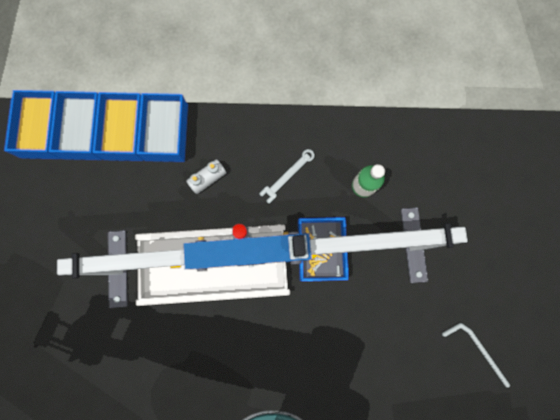

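The scene view shows the trolley (blue, ~295,157) with its grip at (252,150) and red knob at (305,150). The tray is at (330,215) and the bin at (228,245). The top view shows the knob at (240,231), trolley from 183 to 290, grip at (299,246), and tray centre around (212,265). Track +y therefore points to world +y (left).

```bash
cat > meas.py <<'E'
from h import *
def measure(verbose=True):
    s=snap("top"); P=pts(s); hsv=cv2.cvtColor(s["im"],cv2.COLOR_BGR2HSV)
    h,S,V=[hsv[...,i].astype(int) for i in range(3)]
    Z=P[...,2]; r=dict(s=s,P=P)
    tube=(Z>.268)&(Z<.292)&(S<60)&(V>120)&(P[...,0]>.3)
    r["tube"]=P[tube]
    r["plate"]=P[(Z>.295)&(Z<.312)&(h>95)&(h<125)&(S>120)]
    r["knob"]=P[((h<8)|(h>172))&(S>150)&(V>90)&(Z>.31)]
    r["grip"]=P[(Z>.335)&(Z<.36)&(V<90)&(P[...,0]>.3)]
    r["tray"]=P[(Z>.03)&(Z<.05)&(S<60)&(V>150)&(P[...,1]>-.1)]
    return r
if __name__=="__main__":
    r=measure()
    print("f",r["s"]["f"])
    for k in("tube","plate","knob","grip","tray"):
        p=r[k]; print(k,len(p),np.round(np.median(p,0),4),np.round(p.min(0),4),np.round(p.max(0),4))
        if len(p)>10: print("   rect",cv2.minAreaRect(p[:,:2].astype(np.float32)))
    p=r["tube"]; print("line dir",cv2.fitLine(p[:,:2].astype(np.float32),cv2.DIST_HUBER,0,.001,.001).ravel())
    a=snap("scene");P=pts(a);hsv=cv2.cvtColor(a["im"],cv2.COLOR_BGR2HSV)
    m=((hsv[...,0]<8)|(hsv[...,0]>172))&(hsv[...,1]>150)&(P[...,2]>.29)&(P[...,0]<.9)
    p=P[m];print("scene red",len(p),p.min(0),p.max(0),np.median(p,0))
E
python3 meas.py
```

```text
f 407.5215323214839
tube 4051 [ 0.5436 -0.0946  0.2803] [ 0.4811 -0.388   0.2681] [0.5914 0.4382 0.2914]
   rect ((0.5421193838119507, 0.02511081099510193), (0.07023745030164719, 0.8289811611175537), 6.522505283355713)
plate 2746 [0.5316 0.074  0.3043] [ 0.498  -0.0666  0.2998] [0.5696 0.1817 0.3096]
   rect ((0.5336353778839111, 0.057202279567718506), (0.051627907902002335, 0.24680596590042114), 5.596922397613525)
knob 156 [0.569  0.0715 0.3372] [0.5575 0.0584 0.3241] [0.583  0.0833 0.3409]
   rect ((0.5702580809593201, 0.07099352777004242), (0.025415409356355667, 0.02475806139409542), 2.8240630626678467)
grip 240 [ 0.5441 -0.042   0.3463] [ 0.5255 -0.0538  0.3419] [ 0.5634 -0.0308  0.3504]
   rect ((0.5444678664207458, -0.04198214411735535), (0.03805181384086609, 0.022477244958281517), 2.8967199325561523)
tray 5313 [0.8294 0.3167 0.0401] [ 0.4075 -0.1     0.0301] [0.9637 0.7    0.0498]
   rect ((0.6926705837249756, 0.31354954838752747), (0.8345004320144653, 0.4302554130554199), 40.722557067871094)
line dir [ 0.10129793 -0.9948561   0.53719795  0.01573304]
scene red 122 [0.55858964 0.06184492 0.31884998] [0.58508512 0.08501203 0.34158192] [0.57895168 0.0734354  0.33537636]
```

```bash
cat > tilt.py <<'E'
from h import *
PHI=0.101; ex=np.array([np.cos(PHI),np.sin(PHI)]); ey=np.array([-np.sin(PHI),np.cos(PHI)]); O=np.array([.5336,.0572])
def tilt():
    t=robot.state()["time"]; s=snap("scene"); P=pts(s); hsv=cv2.cvtColor(s["im"],cv2.COLOR_BGR2HSV)
    X=(P[...,:2]-O)@ex; Y=(P[...,:2]-O)@ey; Z=P[...,2]
    m=(hsv[...,0]>15)&(hsv[...,0]<35)&(hsv[...,1]>110)&(abs(X)<.05)&(Z>.07)&(Z<.25)
    y,z=Y[m],Z[m]
    if len(y)<30: return t,np.nan,np.nan,len(y)
    vx,vy,y0,z0=cv2.fitLine(np.c_[y,z].astype(np.float32),cv2.DIST_HUBER,0,.001,.001).ravel()
    th=np.arctan2(vy*np.sign(vx),abs(vx))
    # end midpoint along the tube direction
    q=y*np.cos(th)+z*np.sin(th); mid=(np.percentile(q,1)+np.percentile(q,99))/2
    return t,th,mid,len(y),np.ptp(q)
def plate():
    s=snap("top"); P=pts(s); hsv=cv2.cvtColor(s["im"],cv2.COLOR_BGR2HSV)
    return s,P,hsv
E
python3 - <<'E'
from tilt import *
print(tilt())
s,P,hsv=plate(); Z=P[...,2]; X=(P[...,:2]-O)@ex; Y=(P[...,:2]-O)@ey
m=(Z>.034)&(Z<.046)&(hsv[...,1]<60)&(hsv[...,2]>150)&(abs(X)<.12)&(Y>-.1)&(Y<.37)
p=np.c_[X[m],Y[m]]; print("tray rim",len(p),np.percentile(p,[0,.5,99.5,100],0)); print(cv2.minAreaRect(p.astype(np.float32)))
# along-length extent by bands, and by floor
for a in(-.08,-.04,.04):
  mm=m&(abs(X-a)<.02); print(a,np.percentile(Y[mm],[0,1,99,100]))
a=snap("scene");P=pts(a);hs=cv2.cvtColor(a["im"],cv2.COLOR_BGR2HSV);Z=P[...,2]; X=(P[...,:2]-O)@ex; Y=(P[...,:2]-O)@ey
m=(Z>.034)&(Z<.046)&(hs[...,1]<60)&(hs[...,2]>150)&(abs(X)<.12)&(Y>-.15)&(Y<.37)
p=np.c_[X[m],Y[m]]; print("scene tray",cv2.minAreaRect(p.astype(np.float32)))
E
cat > go.py <<'E'
import sys
from h import *
from scipy.spatial.transform import Rotation as Ro
st=robot.state(); R=Ro.from_quat(st["orientation"]).as_matrix(); p=np.array(st["ee_pos"])
print("t",st["time"],"p",p.round(4),"yaw_y deg",np.degrees(np.arctan2(R[1,1],R[0,1])).round(2),"F",np.round(st["force"],1),"w",round(st["gripper_width"],4))
if len(sys.argv)>3: 
    d=np.array(list(map(float,sys.argv[1:4])))-p; print("delta tool",(R.T@d).round(4))
E
python3 go.py 0.569 0.072 0.43
```

```text
(0.2, np.float32(0.27506545), np.float64(0.06006619570672319), 1271, np.float64(0.33825346160850267))
tray rim 1829 [[-0.10211722 -0.08418175]
 [-0.10133511 -0.08066565]
 [ 0.08084875  0.30331967]
 [ 0.08182616  0.30624624]]
((-0.009984739124774933, 0.11066289246082306), (0.3895203173160553, 0.18035681545734406), 89.291748046875)
-0.08 [-0.08300487 -0.07806274  0.30267936  0.30624624]
-0.04 [-0.07878507 -0.07873036  0.29986851  0.30036623]
0.04 [-0.0778693  -0.07782152  0.29962601  0.29967223]
scene tray ((-0.009022139012813568, 0.08019092679023743), (0.46018874645233154, 0.1874406337738037), 89.31889343261719)
t 0.35 p [0.2392 0.6578 0.2138] yaw_y deg 70.02 F [-0.5  0.1  0.4] w 0.0913
delta tool [-0.5101 -0.4379 -0.2161]
```

step_arm --targets '[{"delta_pos": [0,0,-0.044],"roll": -5.16,"claw": 0.0912},{"delta_pos": [0,0,-0.044],"roll": -5.16,"claw": 0.0912},{"delta_pos": [0,0,-0.044],"roll": -5.16,"claw": 0.0912},{"delta_pos": [0,0,-0.044],"roll": -5.16,"claw": 0.0912},{"delta_pos": [0,0,-0.044],"roll": -5.16,"claw": 0.0912}]'

```text
time: 0.98
ee_pos: [0.2391, 0.6577, 0.4354]
orientation: [-0.052, 0.999, 0.0, 0.0]
force: [0.0, -0.0, 1.0]
gripper_width: 0.0915
grasp_force: 0.0
```

```bash
python3 go.py 0.569 0.072 0.43
```

```text
t 0.975 p [0.2391 0.6577 0.4354] yaw_y deg 95.99 F [ 0. -0.  1.] w 0.0915
delta tool [-0.267  -0.6169  0.0054]
```

step_arm --targets '[{"delta_pos": [-0.026,-0.05,0],"roll": 0,"claw": 0.07},{"delta_pos": [-0.026,-0.06,0],"roll": 0,"claw": 0.07},{"delta_pos": [-0.026,-0.06,0],"roll": 0,"claw": 0.07},{"delta_pos": [-0.026,-0.06,0],"roll": 0,"claw": 0.07},{"delta_pos": [-0.026,-0.06,0],"roll": 0,"claw": 0.07}]'

```text
time: 1.6
ee_pos: [0.3929, 0.3908, 0.4341]
orientation: [-0.051, 0.999, 0.0, 0.0]
force: [1.5, 0.4, -0.1]
gripper_width: 0.0699
grasp_force: 0.0
```

step_arm --targets '[{"delta_pos": [-0.026,-0.06,0],"roll": 0,"claw": 0.07},{"delta_pos": [-0.026,-0.06,0],"roll": 0,"claw": 0.07},{"delta_pos": [-0.026,-0.06,0],"roll": 0,"claw": 0.07},{"delta_pos": [-0.026,-0.06,0],"roll": 0,"claw": 0.07},{"delta_pos": [-0.026,-0.05,0],"roll": 0,"claw": 0.07}]'

```text
time: 2.22
ee_pos: [0.546, 0.1252, 0.4343]
orientation: [-0.05, 0.999, 0.0, 0.0]
force: [0.1, 0.6, 0.7]
gripper_width: 0.07
grasp_force: 0.0
```

```bash
python3 go.py 0.569 0.0715 0.40
```

```text
t 2.225 p [0.546  0.1252 0.4343] yaw_y deg 95.78 F [0.1 0.6 0.7] w 0.07
delta tool [-0.0175 -0.0558  0.0343]
```

step_arm --targets '[{"delta_pos": [-0.009,-0.036,0.01],"roll": 0,"claw": 0.07},{"delta_pos": [0,0,0.01],"roll": 0,"claw": 0.07},{"delta_pos": [0,0,0.01],"roll": 0,"claw": 0.07},{"delta_pos": [0,0,0],"roll": 0,"claw": 0.07},{"delta_pos": [0,0,0],"roll": 0,"claw": 0.07}]'

```text
time: 2.85
ee_pos: [0.5579, 0.0932, 0.4044]
orientation: [-0.051, 0.999, 0.0, 0.0]
force: [0.2, -0.5, -0.5]
gripper_width: 0.07
grasp_force: 0.0
```

```bash
python3 go.py 0.569 0.0715 0.312; python3 -c "
from h import *
s=snap('wrist');cv2.imwrite('pics/w1.png',s['im'])"
```

```text
t 2.85 p [0.5579 0.0932 0.4044] yaw_y deg 95.88 F [ 0.2 -0.5 -0.5] w 0.07
delta tool [-0.0088 -0.0228  0.0924]
```

View pics/w1.png

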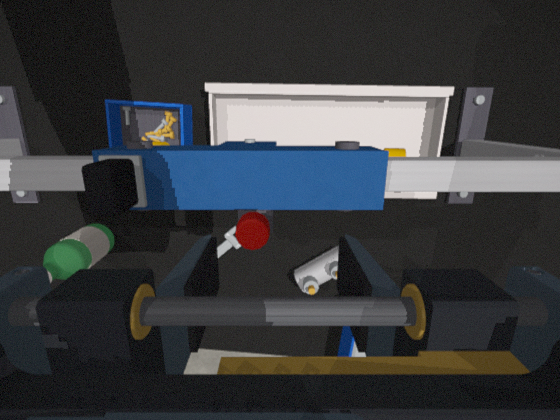

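The wrist view shows the red knob at (253,231), between the open fingers (~205 and ~350) but left of their midline. That agrees with the computed −23 mm offset.

step_arm --targets '[{"delta_pos": [-0.0088,-0.0228,0],"roll": 0,"claw": 0.07},{"delta_pos": [0,0,0.02],"roll": 0,"claw": 0.07},{"delta_pos": [0,0,0.02],"roll": 0,"claw": 0.07},{"delta_pos": [0,0,0],"roll": 0,"claw": 0.07},{"delta_pos": [0,0,0],"roll": 0,"claw": 0.07}]'

```text
time: 3.52
ee_pos: [0.569, 0.071, 0.3641]
orientation: [-0.051, 0.999, 0.0, -0.0]
force: [-0.0, 0.5, 0.5]
gripper_width: 0.07
grasp_force: 0.0
```

```bash
python3 go.py 0.569 0.0715 0.313
```

```text
t 3.525 p [0.569  0.071  0.3641] yaw_y deg 95.84 F [-0.   0.5  0.5] w 0.07
delta tool [-0.      0.0005  0.0511]
```

step_arm --targets '[{"delta_pos": [0,0,0.02],"roll": 0,"claw": 0.07},{"delta_pos": [0,0,0.02],"roll": 0,"claw": 0.07},{"delta_pos": [0,0,0.011],"roll": 0,"claw": 0.07},{"delta_pos": [0,0,0],"roll": 0,"claw": 0.07},{"delta_pos": [0,0,0],"roll": 0,"claw": 0.035}]' --force 25

```text
time: 4.15
ee_pos: [0.5693, 0.0707, 0.3134]
orientation: [-0.051, 0.999, 0.0, 0.0]
force: [0.2, 0.2, 0.9]
gripper_width: 0.0628
grasp_force: 0.0
```

step_arm --targets '[{"delta_pos": [0,0,0],"roll": 0,"claw": 0.02},{"delta_pos": [0,0,0],"roll": 0,"claw": 0.02},{"delta_pos": [0,0,0],"roll": 0,"claw": 0.02},{"delta_pos": [0,0,0],"roll": 0,"claw": 0.02},{"delta_pos": [0,0,0],"roll": 0,"claw": 0.02}]' --force 25

```text
time: 4.78
ee_pos: [0.5691, 0.0708, 0.3131]
orientation: [-0.051, 0.999, 0.0, 0.0]
force: [-1.6, 3.2, 1.7]
gripper_width: 0.0272
grasp_force: 25.0
```

```bash
python3 go.py; python3 -c "
from tilt import *
print(tilt())
s=snap('scene');cv2.imwrite('pics/s2.png',s['im'][80:280,150:450])"
```

```text
t 4.775 p [0.5691 0.0708 0.3131] yaw_y deg 95.81 F [-1.6  3.2  1.7] w 0.0272
(4.775, np.float32(0.2766378), np.float64(0.05767576422533542), 1286, np.float64(0.33904673761961845))
```

View pics/s2.png

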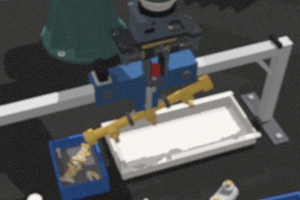

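The crop shows the fingers closed on the red knob (155,70), opening 27 mm, with the manifold still slanted and unobstructed. Lifting now.

step_arm --targets '[{"delta_pos": [0,0,-0.008],"roll": 0,"claw": 0.02},{"delta_pos": [0,0,-0.008],"roll": 0,"claw": 0.02},{"delta_pos": [0,0,-0.0065],"roll": 0,"claw": 0.02},{"delta_pos": [0,0,0],"roll": 0,"claw": 0.02},{"delta_pos": [0,0,0],"roll": 0,"claw": 0.02}]'

```text
time: 5.5
ee_pos: [0.5689, 0.0707, 0.3357]
orientation: [-0.051, 0.999, 0.0, -0.0]
force: [-0.7, 2.0, 0.1]
gripper_width: 0.0271
grasp_force: 25.0
```

```bash
python3 go.py; cat > fit.py <<'E'
from tilt import *
W=23.8**.5
def fit(n=8):
    d=[tilt() for _ in range(n)]; t1=robot.state()["time"]
    t=np.array([x[0] for x in d]); th=np.array([x[1] for x in d],float)
    A=np.c_[np.cos(W*(t-t1)),np.sin(W*(t-t1)),np.ones(n)]
    c,r,_,_=np.linalg.lstsq(A[:,:2],th,rcond=None)
    print("t",t1,"theta",c[0].round(4),"omega",(c[1]*W).round(4),"amp",np.hypot(*c).round(4),"res",np.abs(A[:,:2]@c-th).max().round(4))
    print(th.round(3).tolist(),"mid",np.round(np.mean([x[2] for x in d]),4))
    return c[0],c[1]*W,t1
if __name__=="__main__": fit()
E
python3 fit.py
```

```text
t 5.5 p [0.5689 0.0707 0.3357] yaw_y deg 95.82 F [-0.7  2.   0.1] w 0.0271
t 5.9 theta -0.1848 omega 0.9877 amp 0.2741 res 0.0058
[-0.119, -0.174, -0.216, -0.259, -0.273, -0.274, -0.255, -0.227] mid -0.05
```

```bash
cat > plan.py <<'E'
import sys
from fit import *
from scipy.optimize import minimize
def sim(d,th,om,tau,n=20,extra=0.3):
    # trolley follows the row ramps through a lag of tau (first order), from rest
    h=.125/n; v=np.repeat(np.array(d)/.125,n); v=np.r_[v,np.zeros(int(extra/h))]
    vt=0.;x=0.;T=[];V=[]
    for u in v:
        a=(u-vt)/tau; vt+=a*h; x+=vt*h; om+=(-23.8*th-2.43*a)*h; th+=om*h; T.append(th);V.append(vt)
    return np.array(T),np.array(V),x,th,om
def plan(th,om,D,N,tau=.03):
    e=lambda d:sim(d,th,om,tau)
    z=e(np.zeros(N)); b=np.array([z[3],z[4]/W])
    G=np.array([(lambda q:[q[3]-b[0],q[4]/W-b[1]])(e(np.eye(N)[i])) for i in range(N)]).T
    A=np.vstack([G,np.ones(N)]); r=np.r_[-b,D]
    Dm=np.diff(np.vstack([np.zeros(N),np.eye(N),np.zeros(N)]),axis=0)
    K=np.block([[Dm.T@Dm,A.T],[A,np.zeros((3,3))]])
    d=np.linalg.solve(K,np.r_[np.zeros(N),r])[:N].round(3)
    for ta in(.015,tau,.06):
        q=sim(d,th,om,ta); print(N,"tau",ta,"thmax",abs(q[0]).max().round(3),"vmax",abs(q[1]).max().round(3),"x",q[2].round(4),"res amp",np.hypot(q[3],q[4]/W).round(4))
    print(d.tolist())
if __name__=="__main__":
    a=list(map(float,sys.argv[1:4]))
    for N in(5,10,15): plan(*a,N)
E
python3 plan.py -0.1848 0.9877 0.111
```

```text
5 tau 0.015 thmax 0.178 vmax 0.4 x 0.112 res amp 0.0224
5 tau 0.03 thmax 0.178 vmax 0.399 x 0.112 res amp 0.0024
5 tau 0.06 thmax 0.189 vmax 0.388 x 0.1119 res amp 0.0361
[-0.018, 0.008, 0.04, 0.05, 0.032]
10 tau 0.015 thmax 0.179 vmax 0.264 x 0.111 res amp 0.019
10 tau 0.03 thmax 0.179 vmax 0.264 x 0.111 res amp 0.0014
10 tau 0.06 thmax 0.183 vmax 0.258 x 0.111 res amp 0.0397
[0.006, 0.017, 0.027, 0.033, 0.03, 0.021, 0.007, -0.006, -0.013, -0.011]
15 tau 0.015 thmax 0.191 vmax 0.208 x 0.113 res amp 0.0222
15 tau 0.03 thmax 0.192 vmax 0.208 x 0.113 res amp 0.0023
15 tau 0.06 thmax 0.197 vmax 0.204 x 0.113 res amp 0.0368
[0.007, 0.015, 0.023, 0.026, 0.024, 0.016, 0.006, -0.003, -0.009, -0.01, -0.007, 0.0, 0.007, 0.01, 0.008]
```

Using the 10-row plan.

step_arm --targets '[{"delta_pos": [0,0.006,0],"roll": 0,"claw": 0.02},{"delta_pos": [0,0.017,0],"roll": 0,"claw": 0.02},{"delta_pos": [0,0.027,0],"roll": 0,"claw": 0.02},{"delta_pos": [0,0.033,0],"roll": 0,"claw": 0.02},{"delta_pos": [0,0.03,0],"roll": 0,"claw": 0.02}]'

```text
time: 6.52
ee_pos: [0.5574, 0.1842, 0.3353]
orientation: [-0.051, 0.999, -0.0, 0.0]
force: [2.4, -3.1, -0.8]
gripper_width: 0.0273
grasp_force: 25.0
```

step_arm --targets '[{"delta_pos": [0,0.021,0],"roll": 0,"claw": 0.02},{"delta_pos": [0,0.007,0],"roll": 0,"claw": 0.02},{"delta_pos": [0,-0.006,0],"roll": 0,"claw": 0.02},{"delta_pos": [0,-0.013,0],"roll": 0,"claw": 0.02},{"delta_pos": [0,-0.011,0],"roll": 0,"claw": 0.02}]'

```text
time: 7.15
ee_pos: [0.5579, 0.1797, 0.3353]
orientation: [-0.05, 0.999, 0.0, -0.0]
force: [-0.0, 1.1, -2.8]
gripper_width: 0.0274
grasp_force: 25.0
```

```bash
python3 go.py; python3 fit.py; python3 go.py .5579 .1806 .3357; python3 fit.py
```

```text
t 7.15 p [0.5579 0.1797 0.3353] yaw_y deg 95.77 F [-0.   1.1 -2.8] w 0.0274
t 7.55 theta -0.038 omega 0.1135 amp 0.0446 res 0.0049
[-0.012, -0.013, -0.028, -0.035, -0.042, -0.042, -0.043, -0.045] mid 0.1011
t 7.55 p [0.5578 0.1811 0.3354] yaw_y deg 95.82 F [-0.5 -2.2 -1.9] w 0.0277
delta tool [-0.     -0.0005 -0.0003]
t 7.95 theta 0.0326 omega 0.14 amp 0.0434 res 0.0026
[-0.038, -0.035, -0.027, -0.014, -0.003, 0.004, 0.013, 0.026] mid 0.1073
```

```bash
cat > cen.py <<'E'
from tilt import *
s,P,hsv=plate(); Z=P[...,2]; X=(P[...,:2]-O)@ex; Y=(P[...,:2]-O)@ey
m=(Z>.295)&(Z<.312)&(hsv[...,0]>95)&(hsv[...,0]<125)&(hsv[...,1]>120)&(abs(X)<.04)
print("plate",m.sum(),np.percentile(Y[m],[.5,99.5]),np.percentile(Y[m],[.5,99.5]).mean())
g=(Z>.335)&(Z<.352)&(hsv[...,2]<90)&(abs(X)<.03)&(Y<.05)&(Y>-.12); print("grip",g.sum(),np.percentile(Y[g],[2,98]).mean() if g.sum() else None)
m=(Z>.034)&(Z<.046)&(hsv[...,1]<60)&(hsv[...,2]>150)&(abs(X)<.12)&(Y>-.1)&(Y<.37)
print("tray",np.percentile(Y[m],[.5,99.5]),np.percentile(Y[m],[.5,99.5]).mean())
E
python3 cen.py; python3 fit.py
```

```text
plate 992 [-0.01443496  0.23005717] 0.10781110329562185
grip 267 0.007845802308857184
tray [-0.08281718  0.14518555] 0.031184182675987687
t 8.4 theta 0.0001 omega -0.1909 amp 0.0391 res 0.0029
[0.035, 0.038, 0.039, 0.04, 0.032, 0.025, 0.017, 0.01] mid 0.1154
```

```bash
sed -i 's/tau=.03)/tau=.045)/' plan.py; python3 plan.py 0.0001 -0.1909 0.003
```

```text
5 tau 0.015 thmax 0.059 vmax 0.152 x 0.003 res amp 0.0039
5 tau 0.045 thmax 0.059 vmax 0.146 x 0.003 res amp 0.0019
5 tau 0.06 thmax 0.058 vmax 0.138 x 0.003 res amp 0.0048
[0.016, -0.006, -0.019, -0.005, 0.017]
10 tau 0.015 thmax 0.028 vmax 0.024 x 0.002 res amp 0.0059
10 tau 0.045 thmax 0.029 vmax 0.024 x 0.002 res amp 0.0006
10 tau 0.06 thmax 0.03 vmax 0.024 x 0.002 res amp 0.0026
[-0.002, -0.003, -0.003, -0.002, -0.0, 0.001, 0.003, 0.003, 0.003, 0.002]
15 tau 0.015 thmax 0.033 vmax 0.024 x 0.002 res amp 0.006
15 tau 0.045 thmax 0.033 vmax 0.024 x 0.002 res amp 0.0038
15 tau 0.06 thmax 0.034 vmax 0.024 x 0.002 res amp 0.0052
[-0.001, -0.002, -0.001, -0.001, 0.0, 0.002, 0.003, 0.003, 0.003, 0.002, 0.0, -0.001, -0.002, -0.002, -0.001]
```

step_arm --targets '[{"delta_pos": [0,-0.002,0],"roll": 0,"claw": 0.02},{"delta_pos": [0,-0.003,0],"roll": 0,"claw": 0.02},{"delta_pos": [0,-0.003,0],"roll": 0,"claw": 0.02},{"delta_pos": [0,-0.002,0],"roll": 0,"claw": 0.02},{"delta_pos": [0,0,0],"roll": 0,"claw": 0.02}]'

```text
time: 9.02
ee_pos: [0.5588, 0.1708, 0.3354]
orientation: [-0.051, 0.999, -0.0, -0.0]
force: [-1.1, -1.6, -3.1]
gripper_width: 0.0275
grasp_force: 25.0
```

step_arm --targets '[{"delta_pos": [0,0.001,0],"roll": 0,"claw": 0.02},{"delta_pos": [0,0.003,0],"roll": 0,"claw": 0.02},{"delta_pos": [0,0.003,0],"roll": 0,"claw": 0.02},{"delta_pos": [0,0.003,0],"roll": 0,"claw": 0.02},{"delta_pos": [0,0.002,0],"roll": 0,"claw": 0.02}]'

```text
time: 9.65
ee_pos: [0.5576, 0.1833, 0.3354]
orientation: [-0.051, 0.999, -0.0, -0.0]
force: [-1.9, -2.2, -1.6]
gripper_width: 0.0273
grasp_force: 25.0
```

```bash
python3 fit.py; python3 cen.py; python3 go.py
```

```text
t 10.05 theta -0.0036 omega -0.0136 amp 0.0046 res 0.0008
[0.003, 0.004, 0.002, 0.002, 0.001, -0.001, -0.002, -0.004] mid 0.1117
plate 986 [-0.01224241  0.23218174] 0.10996966499573753
grip 267 0.009849153663134422
tray [-0.0820732   0.14980804] 0.033867423748765224
t 10.1 p [0.5576 0.1832 0.3354] yaw_y deg 95.81 F [-1.5  1.9 -2.1] w 0.0275
```

Swing is 0.005 rad and the trolley is within about 1 mm of the tray centre. Releasing the knob.

step_arm --targets '[{"delta_pos": [0,0,0],"roll": 0,"claw": 0.04},{"delta_pos": [0,0,0],"roll": 0,"claw": 0.06},{"delta_pos": [0,0,0],"roll": 0,"claw": 0.07},{"delta_pos": [0,0,0],"roll": 0,"claw": 0.07},{"delta_pos": [0,0,0],"roll": 0,"claw": 0.07}]'

```text
time: 10.72
ee_pos: [0.5576, 0.1831, 0.3355]
orientation: [-0.051, 0.999, -0.0, 0.0]
force: [-0.3, 0.6, -0.0]
gripper_width: 0.0699
grasp_force: 0.0
```

step_arm --targets '[{"delta_pos": [0,0,-0.01],"roll": 0,"claw": 0.07},{"delta_pos": [0,0,-0.02],"roll": 0,"claw": 0.07},{"delta_pos": [0,0,-0.03],"roll": 0,"claw": 0.07},{"delta_pos": [0,0,-0.02],"roll": 0,"claw": 0.07},{"delta_pos": [0,0,0],"roll": 0,"claw": 0.07}]'

```text
time: 11.35
ee_pos: [0.5582, 0.1833, 0.4175]
orientation: [-0.051, 0.999, 0.0, 0.002]
force: [-0.2, -0.0, -0.5]
gripper_width: 0.0702
grasp_force: 0.0
```

```bash
python3 fit.py; python3 cen.py; python3 go.py; python3 -c "
from h import *
s=snap('scene');cv2.imwrite('pics/s3.png',s['im'])
P=pts(s);h=cv2.cvtColor(s['im'],cv2.COLOR_BGR2HSV)
m=((h[...,0]<8)|(h[...,0]>172))&(h[...,1]>150)&(P[...,2]>.29)&(P[...,0]<.9);print('knob z',P[m][:,2].min(),P[m][:,2].max())"
```

```text
t 11.75 theta -0.0086 omega 0.037 amp 0.0115 res 0.0029
[-0.003, -0.007, -0.009, -0.007, -0.014, -0.012, -0.008, -0.011] mid 0.1096
plate 1383 [-0.01213108  0.23246621] 0.11016756435181681
grip 246 0.00910011601242062
tray [-0.08243153  0.17703602] 0.0473022461091948
t 11.8 p [0.5575 0.1831 0.415 ] yaw_y deg 95.82 F [0.3 0.5 0.3] w 0.0699
knob z 0.34225475823791673 0.6029686197202636
```

View pics/s3.png

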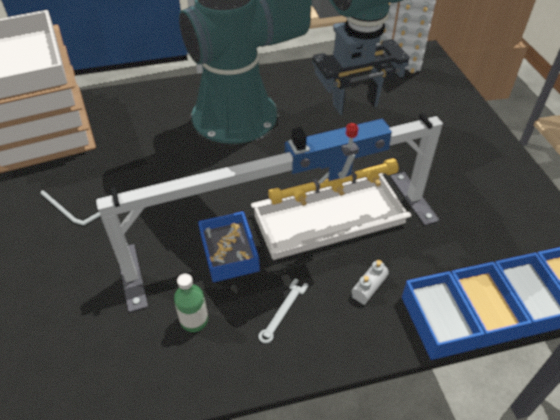

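The manifold (275–395, ~180) hangs level over the tray centre. The knob (352,130) is up, the gripper is clear at (360,80), and the other items haven't moved. I'll wait past 3 s, then hand in.

step_arm --targets '[{"delta_pos": [0,0,0],"roll": 0,"claw": 0.07},{"delta_pos": [0,0,0],"roll": 0,"claw": 0.07},{"delta_pos": [0,0,0],"roll": 0,"claw": 0.07},{"delta_pos": [0,0,0],"roll": 0,"claw": 0.07},{"delta_pos": [0,0,0],"roll": 0,"claw": 0.07}]'

```text
time: 12.48
ee_pos: [0.5576, 0.1831, 0.4154]
orientation: [-0.051, 0.999, 0.0, 0.0]
force: [0.6, -0.8, 0.7]
gripper_width: 0.0701
grasp_force: 0.0
```

step_arm --targets '[{"delta_pos": [0,0,0],"roll": 0,"claw": 0.07},{"delta_pos": [0,0,0],"roll": 0,"claw": 0.07},{"delta_pos": [0,0,0],"roll": 0,"claw": 0.07},{"delta_pos": [0,0,0],"roll": 0,"claw": 0.07},{"delta_pos": [0,0,0],"roll": 0,"claw": 0.07}]'

```text
time: 13.1
ee_pos: [0.5576, 0.1831, 0.4154]
orientation: [-0.051, 0.999, 0.0, -0.0]
force: [0.3, -0.1, 0.4]
gripper_width: 0.0696
grasp_force: 0.0
```

step_arm --targets '[{"delta_pos": [0,0,0],"roll": 0,"claw": 0.07},{"delta_pos": [0,0,0],"roll": 0,"claw": 0.07},{"delta_pos": [0,0,0],"roll": 0,"claw": 0.07},{"delta_pos": [0,0,0],"roll": 0,"claw": 0.07},{"delta_pos": [0,0,0],"roll": 0,"claw": 0.07}]'

```text
time: 13.72
ee_pos: [0.5576, 0.1831, 0.4154]
orientation: [-0.051, 0.999, -0.0, 0.0]
force: [-1.1, 0.5, -0.1]
gripper_width: 0.0705
grasp_force: 0.0
```

step_arm --targets '[{"delta_pos": [0,0,0],"roll": 0,"claw": 0.07},{"delta_pos": [0,0,0],"roll": 0,"claw": 0.07},{"delta_pos": [0,0,0],"roll": 0,"claw": 0.07},{"delta_pos": [0,0,0],"roll": 0,"claw": 0.07},{"delta_pos": [0,0,0],"roll": 0,"claw": 0.07}]'

```text
time: 14.35
ee_pos: [0.5576, 0.1831, 0.4154]
orientation: [-0.051, 0.999, -0.0, -0.0]
force: [-0.1, 0.2, -1.0]
gripper_width: 0.0698
grasp_force: 0.0
```

```bash
python3 fit.py; python3 -c "
from cell import robot
print(robot.finish_job())"
```

```text
t 14.75 theta 0.0034 omega 0.0368 amp 0.0083 res 0.0039
[-0.011, -0.01, -0.006, -0.002, -0.004, -0.002, -0.002, -0.0] mid 0.1104
the job is handed in; nothing more can be done
None
```

I handed the job in at about 14.8 s (no verdict was returned): the knob is up, the manifold hangs about 1 mm from the tray centre, swinging less than 0.01 rad, and the hand is off the trolley.

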